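Clear the doorway and shut the drying cabinet

TASK

The amber bottle is standing in the way of the drying cabinet's open door. Stand it upright in the shallow steel tray, then push the cabinet door fully shut so that its catch takes hold. Leave the other things on the bench where they are.

Things in the scene. Friction and masses are not known exactly. Their poses are not given: they have to be found in the camera images.
- cabinet: White slide-drying cabinet standing fixed on the bench, 160 deep x 200 wide x 125 high (mm). Origin: centre of its underside; its x axis points from the front to the back, z up. The open front lies at x = -80 mm; a grey door with a clear window hangs on the front's left (+y) edge.
- cabinet_door (a joint): Door angle (rad): 0 = shut, positive = open towards the robot, up to 1.9. Upright hinge line at x -89.5, y +95 mm in the cabinet frame; at angle a the door runs from it along (-sin a, -cos a): 190 mm long, 16 thick (8 each side), 20 to 119 mm above the bench. It stays where left; from 0.11 rad a sprung ball catch resists (push of 5 to 10 N), past 0.05 rad it pulls the door home and holds it.
- door_hinge (a point): Point on the door's hinge line at the height of the door's top edge (119 mm above the bench). Its x axis is the door's normal: it points to the door's inner side (-x is the outer face); the door runs along its -y.
- door_edge (a point): Top corner of the door's outer face at its free edge: 190 mm from the hinge line, 119 mm above the bench, axes as door_hinge. An upright steel bar handle, 70 mm long, stands 35 mm off the outer face, 168 mm from the hinge line; between the handle and the hinge the outer face is flat.
- amber_bottle: Amber reagent bottle with a black cap, loose, 0.12 to 0.24 kg: body 51 mm in diameter up to 83 mm, cap 31 mm in diameter up to 100 mm. Origin: centre of its underside, z up. It starts upright on the bench, in the sweep of the open door, 85 to 111 mm in front of the hinge line.
- bench_tray: Shallow steel tray fixed on the bench, 130 (x) x 170 (y) x 18 mm high, walls and floor 3 mm thick. Origin: centre of its underside; x along its short side. Empty.
- notebook: Black notebook, 105 x 149 x 14 mm, bystander. Origin: centre of its underside.
- lab_timer: Small white lab timer, 64 x 62 x 18 mm, bystander. Origin: centre of its underside.
- petri_dish: Closed petri dish, 89 mm in diameter, 15 mm high, bystander. Origin: centre of its underside.
- marker: Grey marker pen with a black cap lying along its y axis, 137 mm long, 13 mm thick, bystander. Origin: centre of its underside.
Mind the look-alikes: they are no part of the job. What is shaped like the amber_bottle but blue is not meant.

How it is judged:
By the outcome, as a careful person would: the job done as asked, in the order asked, and still so for the second after the job is handed in, with the robot touching nothing.
It also fails if it takes over 53 s, if anything falls off the work surface, if the arm or the gripper's body presses on something with over 40 N, if the wrist force passes 120 N, or if a joint passes its speed limit or range.

ROBOT

A 6-joint arm with a two-finger parallel gripper is mounted at the origin on a cart in front of the work surface, level with it; the furniture and walls round the work are solid. World frame = base frame: x ahead of the robot, y to its left, z up, the work surface at z = 0. Lengths are in m, angles in rad, forces in N, time in s.
With the tool pointing down it reaches from about 0.3 to 0.825 m from the base axis. Payload 5.4 kg.
Tool frame: the origin (TCP) lies between the finger pads; the fingertips stand 25 mm ahead of it and the grasp point (between the pads) lies 6 mm ahead of it (bot.finger_overhang is the distance from the TCP to the fingertips, in m); z points along the fingers, y is the direction in which the jaws open and shut (so a half turn about z gives the same grasp; the last joint's range is limited). The gripper opens to 92 mm and grips with 3 to 60 N. Pads are 20 mm wide; open, the fingers measure 128 mm over their backs; the gripper's body (75 mm by 189 mm) begins 69 mm behind the grasp point.
Start: joints at [1.036, 0.158, 1.597, -0, 1.386, -0.21], TCP at [0.184, 0.545, 0.24] pointing down, gripper open.
Joint ranges: [-2.91, 2.91], [-0.94, 2.29], [0.18, 2.7], [-1.29, 4.43], [0.17, 2.64], [-3, 3]. Speed limits (rad/s): [2.57, 2.57, 3.14, 3.14, 3.14, 3.14].

INTERFACE

Orientations are given as a 3x3 rotation matrix whose columns are the frame's x, y, z axes.
In Python, from station import bot gives the robot as it stands. The module is installed in compiled form; this text tells all that it offers.
- The arm moves only by the shell command python3 -m jog 'ROWS' [OPENING]. ROWS is JSON, a list that holds one entry, the list of rows, each a list of 6 numbers: the shift along the tool's x, y, z in mm, then the turn, a rotation vector about the tool's x, y, z in degrees. A call has 1 to 20 rows; each row shifts and turns the commanded pose from where the row before left it, along the tool's axes as they then stand; what a row does not reach is not made up. A row lasts 1/10 s, in which the tool goes at most 50 mm and 8.59 degrees, less where a joint would pass 70% of its speed; a pose out of reach is approached as far as the arm can. A call with a gripper value outside its range is refused whole. OPENING is the finger opening in mm, from 0 to 91.9, set as the call begins (- or left out, the last holds). The fingers move at their own pace and stop on an object; the grip force is fixed at half the most. Time passes only in rows, so rows that do not move let the fingers close. It gives the time, the measured TCP pose, the force and the opening at its end, in the units of the state.
- bot.observe(): the state, without advancing time (a new reading comes with each control period).
- bot.capture(name): name is "scene" or "top"; returns the picture (400x640x3 uint8, blue, green, red); there is no depth.
- bot.calibration(name): a dict with "fx", "fy", "cx", "cy" (pixels), "rvec" (rotation vector, rad) and "tvec" (3), from world to camera coordinates, as OpenCV has them. Camera axes: x right, y down, z forward; pixel columns grow to the right and rows downward; lengths in m; the calibration is good to about 2 mm. A picture is of the moment at which its call begins. calibration takes no time and is no camera call.
- bot.sign_off(): hands the job in, once; it reports no verdict.
The state is a dict: "t": time; "qpos": joint angles; "joint_velocities": joint speeds; "effort": joint torques, N m; "ee_pos": TCP position; "orientation": TCP orientation; "force": force on the tool from outside, world axes, zero at the start; "wrist_torque": the same for the moment, N m; "gripper_width": finger opening in m.
Only numpy, scipy, OpenCV 4.12 (cv2) and the standard library are available. Lean on these libraries where they do the work, as an engineer would, in place of code of your own. Each camera call takes 0.05 s, during which the arm holds its last target. There are 200 camera calls.

## Working session

There is one attempt and no reset: what is moved stays moved. The work goes in short steps, Python scripts to look and compute and a shell command to move; the robot and the scene stay as the last step left them, time stands still between calls to the robot, and variables do not carry over. Pictures are saved under pics/ and viewed, about 8 in all and at most 12, crops included, and the job is handed in when it is done.

```bash
mkdir -p pics; python3 - <<'E'
from station import bot
import cv2,numpy as np
for n in("scene","top"):
    cv2.imwrite(f"pics/{n}0.png",bot.capture(n)); c=bot.calibration(n)
    R=cv2.Rodrigues(np.array(c["rvec"]))[0]; print(n,{k:np.round(v,3) for k,v in c.items()},-R.T@np.array(c["tvec"]))
s=bot.observe();print(s["t"],s["ee_pos"],np.round(s["orientation"],3),s["gripper_width"])
E
```

```text
scene {'fx': np.float64(439.819), 'fy': np.float64(439.819), 'cx': np.float64(315.978), 'cy': np.float64(206.918), 'rvec': array([ 1.91 , -0.918,  0.551]), 'tvec': array([-0.299,  0.295,  0.749])} [-0.21987805 -0.55203881  0.6201445 ]
top {'fx': np.float64(416.068), 'fy': np.float64(416.068), 'cx': np.float64(321.514), 'cy': np.float64(204.691), 'rvec': array([ 1.945, -2.258,  0.257]), 'tvec': array([0.099, 0.54 , 1.077])} [0.29324166 0.05372594 1.17122592]
0.1 [0.1832337  0.54447605 0.23871124] [[-0.948  0.319 -0.001]
 [ 0.319  0.948 -0.001]
 [ 0.    -0.002 -1.   ]] 0.09180553060543815
```

View pics/scene0.png

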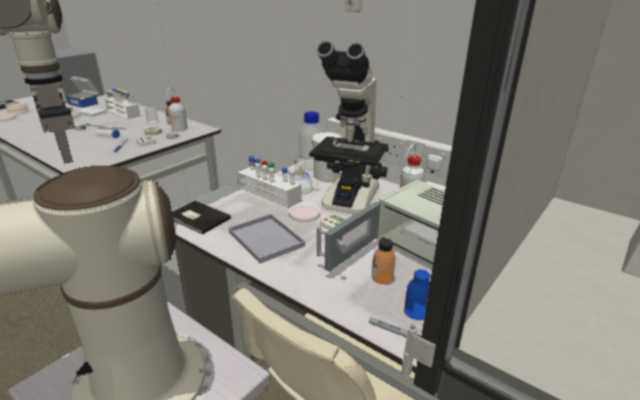

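View pics/top0.png

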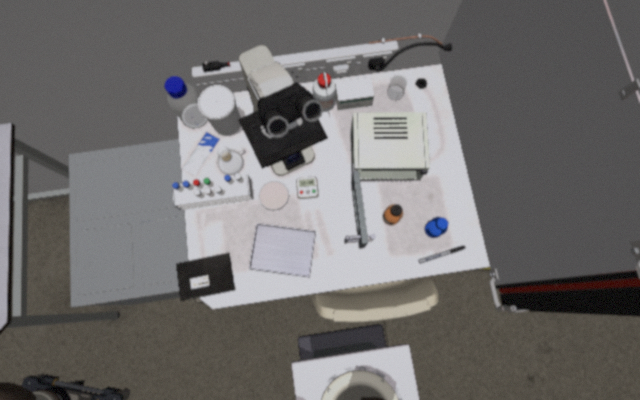

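The top view shows the amber bottle at about (393,214), the blue look-alike at (437,227), the door running from (357,172) to (363,243), and the tray around (283,250). The arm is off to the left.

```bash
cat >h.py <<'E'
from station import bot
import cv2,numpy as np
def cam(n):
    c=bot.calibration(n);K=np.array([[c["fx"],0,c["cx"]],[0,c["fy"],c["cy"]],[0,0,1]])
    R=cv2.Rodrigues(np.array(c["rvec"]))[0];return K,R,np.array(c["tvec"]).ravel()
def ray(n,p):
    K,R,t=cam(n);d=R.T@np.linalg.solve(K,[p[0],p[1],1]);return -R.T@t,d
def plane(n,p,z):
    o,d=ray(n,p);return o+d*(z-o[2])/d[2]
def two(p,q):
    (a,d),(b,e)=ray("top",p),ray("scene",q)
    s=np.linalg.lstsq(np.c_[d,-e],b-a,rcond=None)[0];return (a+s[0]*d+b+s[1]*e)/2,np.linalg.norm(a+s[0]*d-b-s[1]*e)
def proj(n,X):
    K,R,t=cam(n);p=K@(R@np.array(X)+t);return p[:2]/p[2]
E
python3 - <<'E'
from h import *
T=cv2.imread("pics/top0.png");S=cv2.imread("pics/scene0.png")
for n,I in(("top",T),("scene",S)):
    h=cv2.cvtColor(I,cv2.COLOR_BGR2HSV);m=cv2.inRange(h,(5,110,60),(20,255,255))
    k,l,st,c=cv2.connectedComponentsWithStats(m)
    print(n,[(st[i].tolist(),c[i].round(1)) for i in range(1,k) if st[i,4]>40])
c=cv2.resize(T[130:290,230:480],None,fx=3.2,fy=3.2,interpolation=cv2.INTER_CUBIC);cv2.imwrite("pics/topc.png",c)
c=cv2.resize(S[180:340,220:460],None,fx=3.2,fy=3.2,interpolation=cv2.INTER_CUBIC);cv2.imwrite("pics/scenec.png",c)
E
```

```text
top [([384, 207, 17, 16, 142], array([391.1, 216. ]))]
scene [([373, 249, 21, 35, 591], array([383.7, 265.9]))]
```

View pics/topc.png

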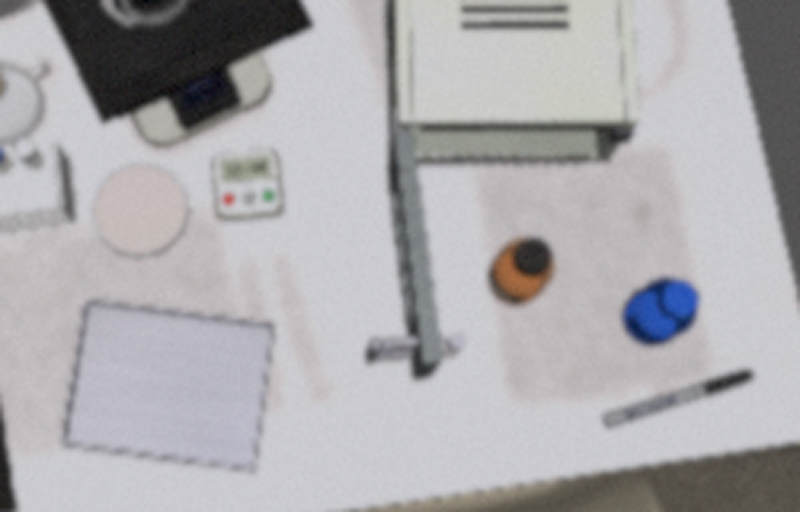

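View pics/scenec.png

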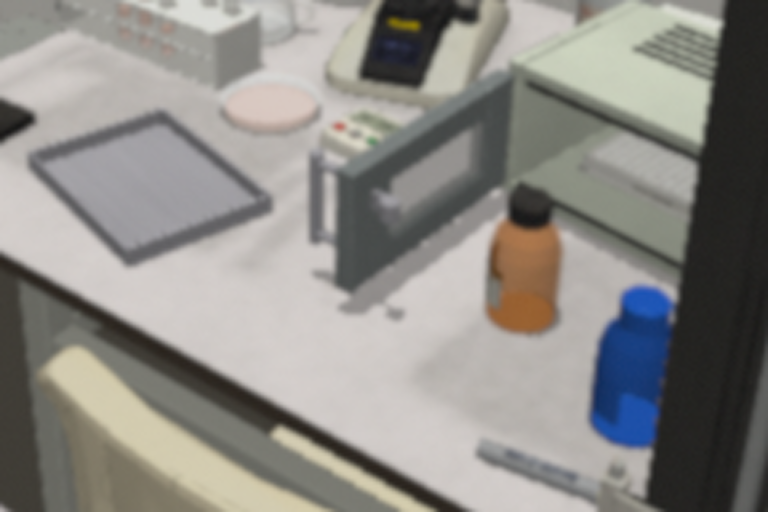

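The crops show the amber cap top at crop (533,256) in the top view and (531,195) in the scene view. In the top view, the door's top strip runs from (402,128) to (432,358) and the tray rim corners are at (87,300), (274,324), (255,470) and (65,444).

```bash
python3 - <<'E'
from h import *
f=lambda x,y:(x/3.2+230,y/3.2+130)
g=lambda x,y:(x/3.2+220,y/3.2+180)
np.set_printoptions(precision=4,suppress=True)
print("cap",plane("top",f(533,256),.1),plane("scene",g(531,195),.1),two(f(533,256),g(531,195)))
print("blue cap",plane("top",f(681,297),.1))
H=plane("top",f(403,128),.119);E=plane("top",f(430,360),.119);d=E-H
print("door",H,E,np.linalg.norm(d),np.degrees(np.arctan2(d[1],d[0])))
c=[plane("top",f(*p),.018) for p in((87,300),(274,324),(255,470),(65,444))];print("tray",np.array(c),np.mean(c,0))
F=plane("top",f(412,122),.125),plane("top",f(636,122),.125);print("cab front top",F)
print("timer",plane("top",f(247,183),.018),"handle",plane("top",f(370,348),.1),"knobR",plane("top",f(460,340),.1))
print("marker",plane("top",f(608,420),.01),plane("top",f(750,376),.01))
E
```

```text
cap [ 0.4964 -0.1741  0.1   ] [ 0.5004 -0.1761  0.1   ] (array([ 0.4975, -0.1755,  0.1007]), np.float64(0.003926918091934642))
blue cap [ 0.4447 -0.2871  0.1   ]
door [ 0.6153 -0.0841  0.119 ] [ 0.4218 -0.0732  0.119 ] 0.19379410043636677 176.76420527533654
tray [[0.5312 0.204  0.018 ]
 [0.4856 0.0443 0.018 ]
 [0.3631 0.0787 0.018 ]
 [0.4091 0.237  0.018 ]] [0.4473 0.141  0.018 ]
cab front top (array([ 0.6174, -0.0915,  0.125 ]), array([ 0.59  , -0.2738,  0.125 ]))
timer [0.616  0.0498 0.018 ] handle [ 0.4409 -0.0291  0.1   ] knobR [ 0.4366 -0.1024  0.1   ]
marker [ 0.3606 -0.2301  0.01  ] [ 0.3798 -0.3604  0.01  ]
```

```bash
cat >go.py <<'E'
# print tool-axes shift (mm) and yaw turn (deg about tool z) to a world target
import sys;from h import *
s=bot.observe();R=np.array(s["orientation"]);t=np.array([float(v) for v in sys.argv[1:4]])
print("t",s["t"],"shift",(R.T@(t-s["ee_pos"])*1e3).round(1),"yaw of y",np.degrees(np.arctan2(R[1,1],R[0,1])).round(2),"pos",np.round(s["ee_pos"],4),"F",np.round(s["force"],1),"w",round(s["gripper_width"],4),"q",np.round(s["qpos"],2), "tilt",np.round(R[:,2],3))
E
python3 -m jog '[[[-15,-16,0,0,0,0],[-29,-32,0,0,0,0],[-29,-32,0,0,0,0],[-29,-32,0,0,0,0],[-29,-32,0,0,0,0],[-29,-32,0,0,0,0],[-29,-32,0,0,0,0],[-29,-32,0,0,0,0],[-29,-32,0,0,0,0],[-29,-32,0,0,0,0],[-29,-32,0,0,0,0],[-29,-32,0,0,0,0],[-29,-32,0,0,0,0],[-29,-32,0,0,0,0],[-29,-32,0,0,0,0],[-29,-32,0,0,0,0],[-29,-32,0,0,0,0],[-29,-32,0,0,0,0],[-14,-16,0,0,0,0],[0,0,0,0,0,0]]]' 91
python3 go.py 0.497 -0.175 0.24
```

```text
t: 2.1
ee_pos: [0.4946, -0.1698, 0.2389]
orientation: [[-0.947, 0.322, -0.001], [0.322, 0.947, 0.0], [0.001, -0.0, -1.0]]
force: [0.3, -0.1, 0.1]
gripper_width: 0.091
t 2.1 shift [-4.  -4.1 -1.1] yaw of y 71.21 pos [ 0.4946 -0.1698  0.2389] F [ 0.3 -0.1  0.1] w 0.091 q [-0.56  0.02  1.74 -0.    1.38 -1.8 ] tilt [-0.001  0.    -1.   ]
```

```bash
python3 -m jog '[[[0,0,0,0,0,8],[0,0,0,0,0,8],[0,0,0,0,0,8],[0,0,0,0,0,7],[0,0,0,0,0,0]]]'
python3 go.py 0.497 -0.175 0.068
python3 - <<'E'
from h import *
T=bot.capture("top");S=bot.capture("scene")
a=cv2.resize(T[130:290,310:480],None,fx=2.3,fy=2.3);b=cv2.resize(S[160:320,290:460],None,fx=2.3,fy=2.3)
cv2.imwrite("pics/pre.png",np.hstack([a,b]))
E
```

```text
t: 2.6
ee_pos: [0.4939, -0.1663, 0.2393]
orientation: [[-0.649, 0.761, -0.001], [0.761, 0.649, 0.001], [0.001, -0.0, -1.0]]
force: [0.6, -0.6, 0.1]
gripper_width: 0.091
t 2.6 shift [ -8.8  -3.3 171.3] yaw of y 40.43 pos [ 0.4939 -0.1663  0.2393] F [ 0.6 -0.6  0.1] w 0.091 q [-0.56  0.02  1.75  0.    1.38 -1.26] tilt [-0.001  0.001 -1.   ]
```

View pics/pre.png

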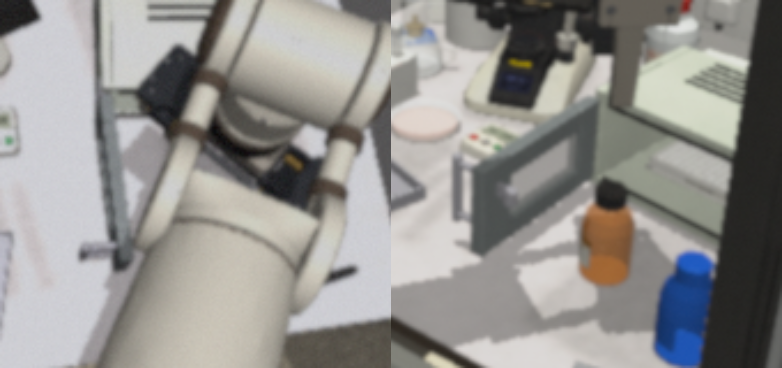

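The bottle still stands clear below the open gripper (cap at about (610,190) in the right-hand panel). I'll descend now.

```bash
python3 -m jog '[[[-9,-3,10,0,0,0],[0,0,20,0,0,0],[0,0,22,0,0,0],[0,0,22,0,0,0],[0,0,22,0,0,0],[0,0,20,0,0,0],[0,0,20,0,0,0],[0,0,15,0,0,0],[0,0,12,0,0,0],[0,0,8,0,0,0],[0,0,0,0,0,0]]]'
python3 go.py 0.497 -0.175 0.068
```

```text
t: 3.8
ee_pos: [0.4972, -0.176, 0.0673]
orientation: [[-0.648, 0.761, -0.002], [0.761, 0.648, 0.001], [0.002, -0.001, -1.0]]
force: [-0.7, 0.0, 0.1]
gripper_width: 0.0912
t 3.8 shift [ 0.9  0.5 -0.7] yaw of y 40.41 pos [ 0.4972 -0.176   0.0673] F [-0.7  0.   0.1] w 0.0912 q [-0.57  0.25  1.87 -0.    1.03 -1.27] tilt [-0.002  0.001 -1.   ]
```

```bash
python3 -m jog '[[[0,0,0,0,0,0],[0,0,0,0,0,0],[0,0,0,0,0,0],[0,0,0,0,0,0],[0,0,0,0,0,0],[0,0,0,0,0,0],[0,0,0,0,0,0],[0,0,0,0,0,0]]]' 40
python3 go.py 0.497 -0.175 0.068
```

```text
t: 4.6
ee_pos: [0.4982, -0.1764, 0.0689]
orientation: [[-0.648, 0.762, 0.001], [0.762, 0.648, -0.0], [-0.001, 0.0, -1.0]]
force: [-0.0, 0.5, 2.0]
gripper_width: 0.0506
t 4.6 shift [ 1.9 -0.   0.9] yaw of y 40.39 pos [ 0.4982 -0.1764  0.0689] F [-0.   0.5  2. ] w 0.0506 q [-0.57  0.24  1.86  0.    1.03 -1.27] tilt [ 0.001 -0.    -1.   ]
```

Gripped at 50.6 mm. Now I lift.

```bash
python3 -m jog '[[[0,0,-5,0,0,0],[0,0,-12,0,0,0],[0,0,-18,0,0,0],[0,0,-20,0,0,0],[0,0,-20,0,0,0],[0,0,-20,0,0,0],[0,0,-20,0,0,0],[0,0,-18,0,0,0],[0,0,-12,0,0,0],[0,0,-5,0,0,0],[0,0,0,0,0,0]]]'
python3 go.py 0.447 0.141 0.22
```

```text
t: 5.7
ee_pos: [0.4981, -0.1765, 0.2191]
orientation: [[-0.648, 0.762, 0.001], [0.762, 0.648, -0.001], [-0.001, 0.0, -1.0]]
force: [-0.5, 0.6, -1.5]
gripper_width: 0.0505
t 5.7 shift [274.9 166.8  -1.1] yaw of y 40.39 pos [ 0.4981 -0.1765  0.2191] F [-0.5  0.6 -1.5] w 0.0505 q [-0.57  0.05  1.75 -0.    1.34 -1.27] tilt [ 0.001 -0.001 -1.   ]
```

```bash
python3 -m jog '[[[5,3,0,0,0,0],[13,8,0,0,0,0],[20,12,0,0,0,0],[22,13,0,0,0,0],[22,13,0,0,0,0],[22,13,0,0,0,0],[22,14,0,0,0,0],[22,14,0,0,0,0],[22,14,0,0,0,0],[22,13,0,0,0,0],[22,13,0,0,0,0],[22,13,0,0,0,0],[20,12,0,0,0,0],[13,8,0,0,0,0],[6,4,0,0,0,0],[0,0,0,0,0,0],[0,0,0,0,0,0]]]'
python3 go.py 0.447 0.141 0.075
python3 - <<'E'
from h import *
S=bot.capture("scene");cv2.imwrite("pics/overtray.png",cv2.resize(S[90:290,190:440],None,fx=2.4,fy=2.4))
E
```

```text
t: 7.4
ee_pos: [0.4467, 0.1411, 0.2183]
orientation: [[-0.648, 0.762, -0.001], [0.762, 0.648, -0.0], [0.0, -0.001, -1.0]]
force: [0.3, 0.5, -0.6]
gripper_width: 0.0508
t 7.4 shift [ -0.3   0.3 143.3] yaw of y 40.4 pos [0.4467 0.1411 0.2183] F [ 0.3  0.5 -0.6] w 0.0508 q [ 0.05 -0.11  1.91 -0.    1.34 -0.66] tilt [-0.001 -0.    -1.   ]
```

View pics/overtray.png

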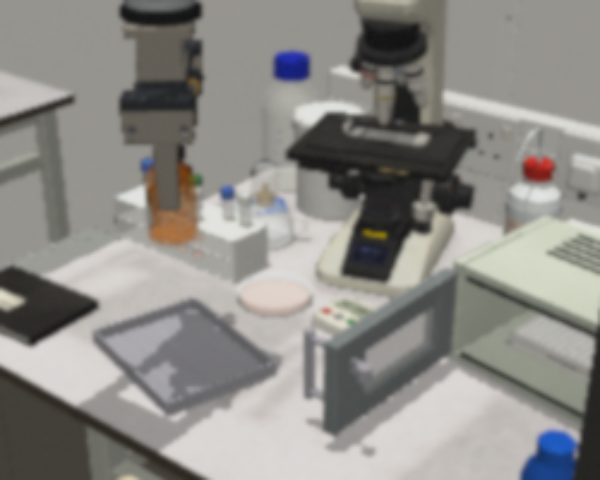

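The bottle hangs upright in the gripper (at about (172,200)) over the tray (185,350). Lowering.

```bash
python3 -m jog '[[[0,0,6,0,0,0],[0,0,14,0,0,0],[0,0,20,0,0,0],[0,0,20,0,0,0],[0,0,20,0,0,0],[0,0,20,0,0,0],[0,0,16,0,0,0],[0,0,10,0,0,0],[0,0,6,0,0,0],[0,0,4,0,0,0],[0,0,3,0,0,0],[0,0,2,0,0,0],[0,0,2,0,0,0],[0,0,2,0,0,0],[0,0,0,0,0,0],[0,0,0,0,0,0]]]'
python3 go.py 0.447 0.141 0.072
```

```text
t: 9.05
ee_pos: [0.447, 0.1413, 0.0737]
orientation: [[-0.648, 0.762, 0.0], [0.762, 0.648, -0.0], [-0.0, 0.0, -1.0]]
force: [0.1, 0.2, -1.6]
gripper_width: 0.0506
t 9.05 shift [-0.2 -0.2  1.7] yaw of y 40.4 pos [0.447  0.1413 0.0737] F [ 0.1  0.2 -1.6] w 0.0506 q [ 0.05  0.09  2.03 -0.    1.02 -0.66] tilt [ 0. -0. -1.]
```

```bash
python3 -m jog '[[[0,0,1,0,0,0],[0,0,1,0,0,0],[0,0,1,0,0,0],[0,0,0,0,0,0]]]'
python3 -m jog '[[[0,0,0,0,0,0],[0,0,0,0,0,0],[0,0,0,0,0,0],[0,0,0,0,0,0],[0,0,0,0,0,0],[0,0,0,0,0,0]]]' 91
python3 -m jog '[[[0,0,-5,0,0,0],[0,0,-12,0,0,0],[0,0,-18,0,0,0],[0,0,-20,0,0,0],[0,0,-20,0,0,0],[0,0,-20,0,0,0],[0,0,-20,0,0,0],[0,0,-18,0,0,0],[0,0,-12,0,0,0],[0,0,-5,0,0,0],[0,0,0,0,0,0]]]'
python3 go.py 0.5 -0.02 0.22
```

```text
t: 9.45
ee_pos: [0.4472, 0.1414, 0.0718]
orientation: [[-0.648, 0.761, -0.0], [0.761, 0.648, -0.0], [0.0, -0.0, -1.0]]
force: [-4.2, -1.0, 9.4]
gripper_width: 0.0506
t: 10.05
ee_pos: [0.4469, 0.1413, 0.0706]
orientation: [[-0.648, 0.762, -0.0], [0.762, 0.648, -0.0], [0.0, -0.0, -1.0]]
force: [1.0, 0.5, -0.6]
gripper_width: 0.0913
t: 11.15
ee_pos: [0.4472, 0.1413, 0.2213]
orientation: [[-0.648, 0.762, 0.001], [0.762, 0.648, 0.0], [-0.001, 0.001, -1.0]]
force: [0.1, -0.4, -0.3]
gripper_width: 0.0914
t 11.15 shift [-157.1  -64.4    1.3] yaw of y 40.39 pos [0.4472 0.1413 0.2213] F [ 0.1 -0.4 -0.3] w 0.0914 q [ 0.05 -0.11  1.91  0.    1.34 -0.66] tilt [ 0.001  0.    -1.   ]
```

```bash
python3 -m jog '[[[0,0,0,0,0,7.3],[0,0,0,0,0,7.3],[0,0,0,0,0,7.3],[0,0,0,0,0,7.3],[0,0,0,0,0,7.3],[0,0,0,0,0,7.1],[-8,2,0,0,0,0],[-20,6,0,0,0,0],[-28,9,0,0,0,0],[-28,9,0,0,0,0],[-28,9,0,0,0,0],[-28,9,0,0,0,0],[-20,6,0,0,0,0],[-8,2,0,0,0,0],[0,0,0,0,0,0]]]' 0
python3 go.py 0.489 -0.030 0.085
python3 - <<'E'
from h import *
S=bot.capture("scene");T=bot.capture("top")
cv2.imwrite("pics/preD.png",np.hstack([cv2.resize(S[120:290,215:415],None,fx=2,fy=2),cv2.resize(T[130:300,230:430],None,fx=2,fy=2)]))
E
```

```text
t: 12.65
ee_pos: [0.4892, -0.0302, 0.22]
orientation: [[0.056, 0.998, -0.001], [0.998, -0.056, 0.0], [0.0, -0.001, -1.0]]
force: [0.2, -0.3, -0.0]
gripper_width: 0.0004
t 12.65 shift [ 1.00e-01 -0.00e+00  1.35e+02] yaw of y -3.22 pos [ 0.4892 -0.0302  0.22  ] F [ 0.2 -0.3 -0. ] w 0.0004 q [-0.31 -0.05  1.85 -0.    1.34 -0.25] tilt [-0.001  0.    -1.   ]
```

View pics/preD.png

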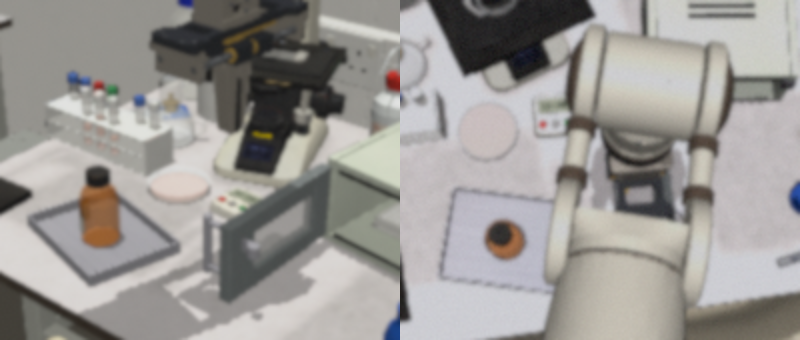

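The bottle stands upright near the tray's middle (scene (100,215), top (503,240)) and the door hasn't moved. I'll descend beside its outer face.

```bash
python3 -m jog '[[[0,0,6,0,0,0],[0,0,14,0,0,0],[0,0,20,0,0,0],[0,0,20,0,0,0],[0,0,20,0,0,0],[0,0,20,0,0,0],[0,0,16,0,0,0],[0,0,12,0,0,0],[0,0,7,0,0,0],[0,0,0,0,0,0]]]'
python3 -m jog '[[[-8,0,0,0,0,0],[-6,0,0,0,0,0],[-5,0,0,0,0,0],[-4,0,0,0,0,0],[-4,0,0,0,0,0],[0,0,0,0,0,0]]]'
python3 go.py 0.489 -0.030 0.085
```

```text
t: 13.75
ee_pos: [0.4886, -0.0289, 0.0845]
orientation: [[0.056, 0.998, -0.002], [0.998, -0.056, 0.001], [0.001, -0.002, -1.0]]
force: [-0.0, -0.1, 0.0]
gripper_width: -0.0002
t: 14.35
ee_pos: [0.4881, -0.0569, 0.0858]
orientation: [[0.057, 0.998, 0.0], [0.998, -0.057, -0.0], [-0.0, 0.0, -1.0]]
force: [-0.7, -0.1, 0.2]
gripper_width: 0.0001
t 14.35 shift [26.9 -0.6  0.8] yaw of y -3.25 pos [ 0.4881 -0.0569  0.0858] F [-0.7 -0.1  0.2] w 0.0001 q [-0.36  0.13  1.96 -0.    1.05 -0.31] tilt [ 0. -0. -1.]
```

```bash
python3 -m jog '[[[-3,0,0,0,0,0],[-5.5,-0.7,0,0,0,-2.5],[-11,-1.3,0,0,0,-5],[-11,-1.3,0,0,0,-5],[-11,-1.3,0,0,0,-5],[-11,-1.3,0,0,0,-5],[-11,-1.3,0,0,0,-5],[-11,-1.3,0,0,0,-5],[-11,-1.3,0,0,0,-5],[-5.5,-0.7,0,0,0,-2.5],[0,0,0,0,0,0]]]'
python3 go.py 0.574 -0.206 0.085
python3 - <<'E'
from h import *
S=bot.capture("scene");T=bot.capture("top")
cv2.imwrite("pics/mid.png",np.hstack([cv2.resize(S[120:290,250:450],None,fx=2,fy=2),cv2.resize(T[130:300,280:480],None,fx=2,fy=2)]))
E
```

```text
t: 15.45
ee_pos: [0.4996, -0.1459, 0.0857]
orientation: [[-0.598, 0.801, 0.0], [0.801, 0.598, -0.0], [-0.0, 0.0, -1.0]]
force: [-0.4, 0.4, 0.4]
gripper_width: 0.0002
t 15.45 shift [-92.7  23.7   0.7] yaw of y 36.76 pos [ 0.4996 -0.1459  0.0857] F [-0.4  0.4  0.4] w 0.0002 q [-0.52  0.2   1.88 -0.    1.06 -1.16] tilt [ 0. -0. -1.]
```

View pics/mid.png

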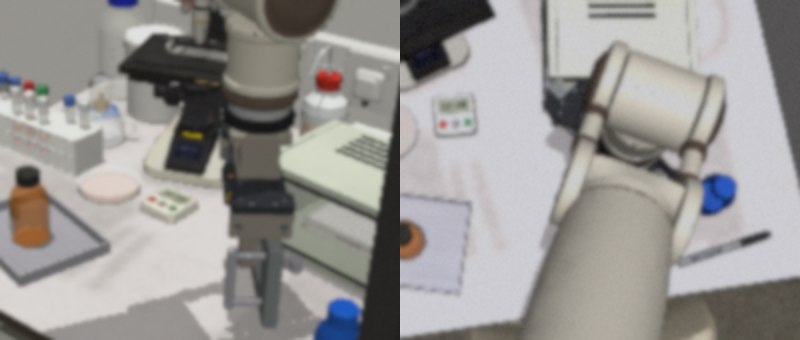

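The door is turning with the fingers: its free edge is at about (270,290) in the left panel, roughly halfway. Bystanders haven't moved.

```bash
python3 -m jog '[[[-5.5,-0.7,0,0,0,-2.5],[-11,-1.3,0,0,0,-5],[-11,-1.3,0,0,0,-5],[-11,-1.3,0,0,0,-5],[-11,-1.3,0,0,0,-5],[-11,-1.3,0,0,0,-5],[-11,-1.3,0,0,0,-5],[-5.5,-0.7,0,0,0,-2.5],[0,0,0,0,0,0]]]'
python3 go.py 0.574 -0.206 0.085
```

```text
t: 16.45
ee_pos: [0.5538, -0.1991, 0.0856]
orientation: [[-0.95, 0.313, 0.0], [0.313, 0.95, -0.0], [-0.0, 0.0, -1.0]]
force: [-0.5, 0.8, 0.0]
gripper_width: 0.0006
t 16.45 shift [-21.4  -0.2   0.6] yaw of y 71.77 pos [ 0.5538 -0.1991  0.0856] F [-0.5  0.8  0. ] w 0.0006 q [-0.55  0.36  1.68  0.    1.1  -1.8 ] tilt [ 0. -0. -1.]
```

```bash
python3 -m jog '[[[-4.4,-0.5,0,0,0,-2],[-4.4,-0.5,0,0,0,-2],[-4.4,-0.5,0,0,0,-2],[0,0,0,0,0,0]]]'
python3 go.py 0.574 -0.206 0.085
```

```text
t: 16.85
ee_pos: [0.5655, -0.2039, 0.0855]
orientation: [[-0.977, 0.213, -0.0], [0.213, 0.977, 0.0], [0.0, 0.0, -1.0]]
force: [0.2, 0.4, 0.3]
gripper_width: 0.0002
t 16.85 shift [-8.8 -0.2  0.5] yaw of y 77.73 pos [ 0.5655 -0.2039  0.0855] F [0.2 0.4 0.3] w 0.0002 q [-0.55  0.39  1.64 -0.    1.11 -1.9 ] tilt [-0.  0. -1.]
```

```bash
python3 -m jog '[[[-2.5,0,0,0,0,-1],[-2.5,0,0,0,0,-1],[-2.5,0,0,0,0,-1],[0,0,0,0,0,0]]]'
python3 -m jog '[[[-1.5,0,0,0,0,0],[-1.5,0,0,0,0,0],[0,0,0,0,0,0]]]'
python3 go.py 0.574 -0.206 0.085
```

```text
t: 17.25
ee_pos: [0.5737, -0.2058, 0.0857]
orientation: [[-0.987, 0.16, 0.001], [0.16, 0.987, -0.0], [-0.001, 0.0, -1.0]]
force: [-0.6, 0.7, -0.1]
gripper_width: 0.0003
t: 17.55
ee_pos: [0.5741, -0.2058, 0.0856]
orientation: [[-0.987, 0.159, -0.005], [0.159, 0.987, 0.001], [0.006, 0.001, -1.0]]
force: [-11.4, 1.7, 7.6]
gripper_width: 0.0005
t 17.55 shift [ 0.1 -0.2  0.6] yaw of y 80.82 pos [ 0.5741 -0.2058  0.0856] F [-11.4   1.7   7.6] w 0.0005 q [-0.54  0.41  1.61 -0.    1.13 -1.95] tilt [-0.005  0.001 -1.   ]
```

```bash
for i in 1; do python3 -m jog '[[[-1.5,0,0,0,0,0],[-1.5,0,0,0,0,0],[0,0,0,0,0,0]]]'; done
python3 go.py 0.574 -0.206 0.085
python3 - <<'E'
from h import *
S=bot.capture("scene")
cv2.imwrite("pics/shut.png",cv2.resize(S[150:310,290:450],None,fx=3.5,fy=3.5,interpolation=cv2.INTER_CUBIC))
E
```

```text
t: 17.85
ee_pos: [0.5741, -0.2058, 0.0856]
orientation: [[-0.987, 0.159, -0.013], [0.159, 0.987, 0.003], [0.013, 0.001, -1.0]]
force: [-23.0, 3.7, 17.1]
gripper_width: 0.0004
t 17.85 shift [ 0.1 -0.2  0.6] yaw of y 80.86 pos [ 0.5741 -0.2058  0.0856] F [-23.    3.7  17.1] w 0.0004 q [-0.54  0.41  1.61 -0.    1.13 -1.95] tilt [-0.013  0.003 -1.   ]
```

View pics/shut.png

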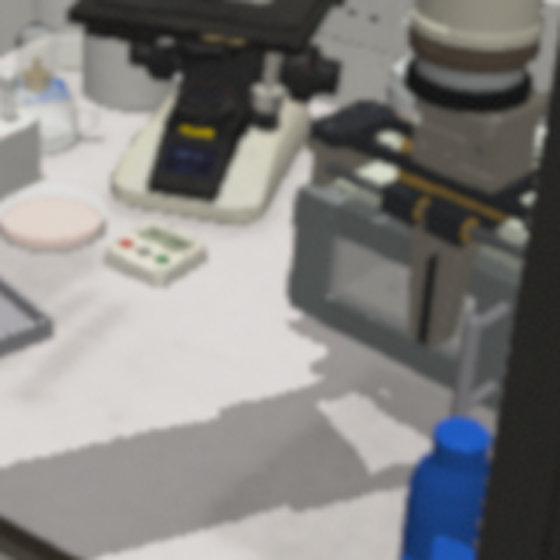

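The door stopped rigidly at the position predicted for shut (23 N, no travel). I'll back straight off, lift, move aside and look.

```bash
python3 -m jog '[[[6,0,0,0,0,0],[10,0,0,0,0,0],[16,0,0,0,0,0],[16,0,0,0,0,0],[10,0,0,0,0,0],[0,0,0,0,0,0]]]'
python3 -m jog '[[[0,0,-10,0,0,0],[0,0,-20,0,0,0],[0,0,-25,0,0,0],[0,0,-25,0,0,0],[0,0,-25,0,0,0],[0,0,-20,0,0,0],[0,0,-10,0,0,0],[8,10,0,0,0,0],[8,25,0,0,0,0],[8,35,0,0,0,0],[8,40,0,0,0,0],[8,40,0,0,0,0],[8,40,0,0,0,0],[8,40,0,0,0,0],[8,40,0,0,0,0],[8,40,0,0,0,0],[8,40,0,0,0,0],[0,25,0,0,0,0],[0,10,0,0,0,0],[0,0,0,0,0,0]]]'
python3 go.py 0.3 0.3 0.22
python3 - <<'E'
from h import *
S=bot.capture("scene");T=bot.capture("top")
cv2.imwrite("pics/fin.png",np.vstack([np.hstack([cv2.resize(S[170:340,215:455],None,fx=1.65,fy=1.65),cv2.resize(T[130:300,240:480],None,fx=1.65,fy=1.65)]),cv2.resize(T[150:220,335:455],None,fx=6.6,fy=4,interpolation=cv2.INTER_CUBIC)[:, :792]]))
E
```

```text
t: 18.5
ee_pos: [0.5208, -0.1971, 0.0854]
orientation: [[-0.987, 0.161, -0.0], [0.161, 0.987, 0.0], [0.0, 0.0, -1.0]]
force: [0.7, 0.2, 0.3]
gripper_width: 0.0003
t: 20.5
ee_pos: [0.5035, 0.1961, 0.2196]
orientation: [[-0.987, 0.158, -0.002], [0.158, 0.987, -0.0], [0.002, -0.001, -1.0]]
force: [-0.3, -0.4, 0.1]
gripper_width: 0.0002
t 20.5 shift [ 2.174e+02  7.040e+01 -1.000e-01] yaw of y 80.91 pos [0.5035 0.1961 0.2196] F [-0.3 -0.4  0.1] w 0.0002 q [ 0.15  0.09  1.72 -0.    1.34 -1.26] tilt [-0.002 -0.    -1.   ]
```

View pics/fin.png

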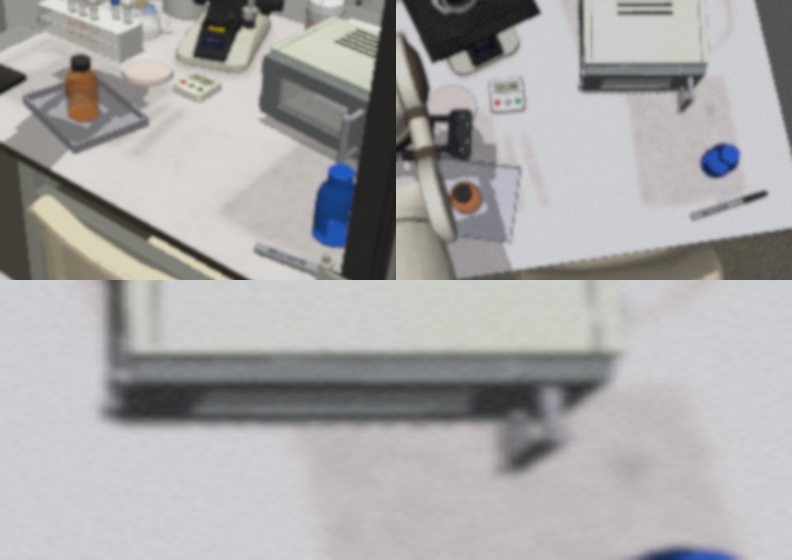

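The door's top strip runs parallel to the roof edge along its full width, the bottle is upright in the tray, and everything else is where it was.

```bash
python3 -c "
from station import bot
print(bot.sign_off())"
```

```text
the job is handed in; nothing more can be done
None
```

The amber bottle is standing upright near the middle of the steel tray, and the cabinet door is shut. I handed the job in at about 20.6 s with the gripper empty and clear of everything.

- **Bottle:** I gripped it at 50.6 mm, lifted it over the door, and set it down in the tray. The last pictures show it still upright there.
- **Door:** I pushed the outer face round with closed fingers to the predicted shut position. It then took 23 N without moving and stayed put after I backed off. The last picture shows its top edge parallel to the cabinet front.
- **Other things:** In the last pictures the lab timer, petri dish, marker and blue bottle looked unmoved. The notebook was only partly in view.

**Not directly confirmed:** I never saw a separate force peak from the catch, because it fell within one move. That the catch holds is inferred from the rigid stop and the closed picture. During the final push the wrist also read 17 N upward, which I did not explain; it was gone once I backed off.

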